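# Close a drying tube's flange joint and lock it with the sound spring clip

### The arm

A 6-joint arm with a two-finger parallel gripper is mounted at the origin on a cart in front of the work surface, level with it; the furniture and walls round the work are solid. World frame = base frame: x ahead of the robot, y to its left, z up, the work surface at z = 0. Lengths are in m, angles in rad, forces in N, time in s.
With the tool pointing down it reaches from about 0.35 to 0.775 m from the base axis. Payload 7.3 kg.
Tool frame: the origin (TCP) lies at the very end of the fingers, on their centre line; the grasp point (between the pads) lies 19 mm behind it; z points along the fingers, y is the direction in which the jaws open and shut (so a half turn about z gives the same grasp; the last joint's range is limited). The gripper opens to 92 mm and grips with 3 to 60 N. Pads are 19 mm wide; open, the fingers measure 130 mm over their backs; the gripper's body (75 mm by 190 mm) begins 47 mm behind the grasp point.
Start: joints at [-1.306, 0.342, 1.524, -0, 1.275, -0.146], TCP at [0.21, -0.481, 0.227] pointing down, gripper open.
Joint ranges: [-2.53, 2.53], [-0.77, 2.02], [0.04, 2.7], [-1, 4.14], [0.28, 2.66], [-3.11, 3.11]. Speed limits (rad/s): [2.57, 2.57, 3.14, 3.14, 3.14, 3.14].

### API

Orientations are given as a 3x3 rotation matrix whose columns are the frame's x, y, z axes.
In Python, from station import bot gives the robot as it stands. Calls block until the motion is done:
- bot.move_to(position, orientation): joint-space move of the TCP to a pose.
- bot.move_straight(position, frame=None, feed=0.15, f_stop=None): straight line of the TCP; frame=None keeps the orientation; feed is the mean speed in m/s. With f_stop (N) it stops when the force on the tool has changed by that much, and returns True; else False.
- bot.movej(angles): joint-space move.
- bot.set_gripper(opening, effort=None): finger opening in m; effort is the grip in N (None keeps the last); returns when the fingers have stopped.
- bot.hold(seconds).
- bot.inverse_kinematics(position, orientation): joint angles nearest the present ones, or None.
- bot.observe(): the state.
- bot.read_camera(name): name is "scene" or "top"; returns a dict with "img" (384x512x3 uint8, red, green, blue), "range_z" (384x512 float32, m along the optical axis (not along the pixel's ray), 0 where there is no reading), "vfov" (degrees; the focal length in pixels is half the picture's height over the tangent of half this angle, whatever the lens; pixels are square), "cx", "cy" (the principal point, pixels), "R" (3x3) and "t" (3): a world point X has camera coordinates R X + t. Camera axes: x right, y down, z forward; pixel columns grow to the right and rows downward; lengths in m; the calibration is good to about 2 mm. A picture is of the moment at which its call begins.
A pose or a line that the arm cannot do raises bot.IKError and nothing moves.
- bot.job_done(): hands the job in, once; it reports no verdict.
Trained networks look in a picture, given as the dict that the camera call returned (one of the last four; its "shot" number tells which), for a name from the list of things; names that differ only in an ending like _2 or _b are one class to them, and where a whole thing is asked for, a point or a joint stands for the part that bears it (a point fixed in the world has none). Each returns a list of dicts, best first, with "conf" (0 to 1); they miss things now and then, are a little off and sometimes report something else, mostly with a low value. They report only what shows in the picture. A call takes as long as a camera call.
- bot.trace(target, picture): "pixels" (384x512 bool, what is visible of it) and "box" ([centre column, centre row, width, height] in pixels, round what is visible of it).
- bot.pinpoint(target, picture): "centre" ([column, row] in pixels: a listed point, or the origin of a listed thing).
The state is a dict: "clock": time; "joint_positions": joint angles; "joint_velocities": joint speeds; "tau": joint torques, N m; "position": TCP position; "tcp_rot": TCP orientation; "wrist_force": force on the tool from outside, world axes, zero at the start; "moment": the same for the moment, N m; "width": finger opening in m.
Only numpy, scipy, OpenCV 4.12 (cv2) and the standard library are available. Lean on these libraries where they do the work, as an engineer would, in place of code of your own. Each camera call takes 0.05 s, during which the arm holds its last target.

### The job

Slide the glass drying tube along its rests until its flange seats against the sealed flange of the clamped glass half. Two of the three spring clips have gone slack: pinch them across the arms to find the one that is still stiff, and press that one straight down over the joint, with both flanges in its slot, until it snaps fully home; never force it if it catches on a flange. Leave the slack clips on the bench and do not knock over or drop any glass.

Things in the scene. Friction and masses are not known exactly. Their poses are not given: they have to be found in the camera images.
- stand: fixed aluminium plate, 90 (x) x 285 mm (y -113 to +173), top 14 mm above the bench; origin on the bench under the joint, y along the glass axis towards the loose tube. Grey clamp block at y -50 to -74 mm (62 wide, top 89 mm up) holds the clamped glass half. Two open V rests, 14 mm thick, at y 38 and 118 mm; free span between
- joint (a point): middle of the flange joint, on the glass axis, 60 mm above the bench, axes as the stand's. Clamped half: neck 40 mm dia., flange 52 mm dia. x 5 mm, its black seal ends at y +0.75 mm. Closed, the two flanges and the seal lie between y -5.75 and +5.75 mm; only then will a clip go on
- tube_mid (a point): loose glass drying tube, white filling, 40 mm dia., 0.6 kg, lying in the V rests, its flange 8 to 20 mm short of the seal. Point: on its axis, 77.25 mm behind the flange face, where it is grasped from above; y axis from flange to hose tail. Slides along the rests; seated, this point is at y about 78 mm of joint
- tube_face (a point): centre of the end face of the tube's flange (52 mm dia., 5 mm thick); seated, it is at y +0.75 mm of joint
- clip_a_mid (a point): one of three look-alike white spring clips standing on the bench, one stiff, two slack; which is which is not told. Point: centre, half-way up (clip 79 mm high), 21.5 mm above the bore axis (bore 38 mm dia. at rest, along y); z up. 58 mm long (y). Finger rib on top: 14 (x) x 36 mm (y), 12.5 to 40.5 mm above the point. A 14.5 mm slot across the middle takes the flanges; either way round
- clip_b_mid (a point): as clip_a. Two sprung arms, hinged at the back, end in flared lips 32 mm apart at the foot. Each has a thumb pad outside, 27 mm long (y), centred 24.5 mm below the point, 65 mm over the two (x). Pinched there with 20 N a stiff clip narrows by about 6 mm, a slack one by about 18 mm
- clip_c_mid (a point): as clip_a. The stiff clip needs 10 to 20 N to snap over the glass; home, its back rests on the necks, its point is 21.5 mm above joint and its y lies along the joint's y. If it catches on a flange it stops about 25 mm higher
- dropper: bystander: brown glass dropper bottle, 34 mm dia., 102 mm high, standing beyond the tube's tail; origin at the centre of its underside, z up

How it is judged:
At the end, for the whole second after the job is handed in: Tube flange seated on the seal (2 mm), in line (3 mm, 0.05 rad); one clip on the joint, centred on the glass within 3 mm across and along, home within 2.5 mm in height, upright (0.15 rad), in line (0.1 rad), at rest, each arm gripping with over 6 N (a slack clip cannot); the other two on the bench (x of tube_face in the frame of joint between -0.003 and 0.003 m and y of tube_face in the frame of joint between -0.00125 and 0.00275 m and z of tube_face in the frame of joint between -0.003 and 0.003 m and angle between the y axis of tube_mid and the y axis of joint, either way round below 0.05 rad and ((x of clip_a_mid in the frame of joint between -0.003 and 0.003 m and y of clip_a_mid in the frame of joint between -0.003 and 0.003 m and z of clip_a_mid in the frame of joint between 0.019 and 0.024 m and angle between the y axis of clip_a_mid and the y axis of joint, either way round below 0.1 rad and angle between clip_a_mid's own z axis and vertical below 0.15 rad and linear speed of clip_a below 0.01 m/s and contact force between each of clip_a_r, clip_a_l and anything else above 6 N and height (world z) of each of clip_b_mid, clip_c_mid below 0.05 m) or (x of clip_b_mid in the frame of joint between -0.003 and 0.003 m and y of clip_b_mid in the frame of joint between -0.003 and 0.003 m and z of clip_b_mid in the frame of joint between 0.019 and 0.024 m and angle between the y axis of clip_b_mid and the y axis of joint, either way round below 0.1 rad and angle between clip_b_mid's own z axis and vertical below 0.15 rad and linear speed of clip_b below 0.01 m/s and contact force between each of clip_b_r, clip_b_l and anything else above 6 N and height (world z) of each of clip_a_mid, clip_c_mid below 0.05 m) or (x of clip_c_mid in the frame of joint between -0.003 and 0.003 m and y of clip_c_mid in the frame of joint between -0.003 and 0.003 m and z of clip_c_mid in the frame of joint between 0.019 and 0.024 m and angle between the y axis of clip_c_mid and the y axis of joint, either way round below 0.1 rad and angle between clip_c_mid's own z axis and vertical below 0.15 rad and linear speed of clip_c below 0.01 m/s and contact force between each of clip_c_r, clip_c_l and anything else above 6 N and height (world z) of each of clip_a_mid, clip_b_mid below 0.05 m))); the robot touches nothing.
It fails at once if the glass tube fell off its rests (height (world z) of tube_mid below 0.045 m).
It fails at once if a clip was forced onto the glass with more than 45 N (contact force between any of clip_a, clip_b, clip_c and tube above 45 N or contact force between any of clip_a, clip_b, clip_c and stand above 45 N).
It fails at once if the dropper bottle was knocked over (angle between dropper's own z axis and vertical above 0.6 rad).
It also fails if it takes over 64 s, if anything falls off the work surface, if the arm or the gripper's body presses on something with over 40 N, if the wrist force passes 120 N, or if a joint passes its speed limit or range.

## Working session

There is one attempt and no reset: what is moved stays moved. The work goes in short steps, each a Python script; the robot and the scene stay as the last script left them, time stands still between calls to the robot, and variables do not carry over. Pictures are saved under pics/ and viewed, and the job is handed in when it is done.

```bash
ls; mkdir -p pics; cat > h.py <<'E'
import numpy as np, cv2
from station import bot
def K(p):
    h,w=p["img"].shape[:2]; f=h/2/np.tan(np.radians(p["vfov"])/2); return f,p["cx"],p["cy"]
def unproj(p,u,v,z):
    f,cx,cy=K(p); c=np.array([(u-cx)/f*z,(v-cy)/f*z,z]); return p["R"].T@(c-p["t"])
def ray(p,u,v):
    f,cx,cy=K(p); d=p["R"].T@np.array([(u-cx)/f,(v-cy)/f,1.]); return -p["R"].T@p["t"],d
def atz(p,u,v,z):
    o,d=ray(p,u,v); return o+d*(z-o[2])/d[2]
def proj(p,X):
    f,cx,cy=K(p); c=p["R"]@np.asarray(X)+p["t"]; return np.array([cx+f*c[0]/c[2],cy+f*c[1]/c[2]])
def cloud(p):
    h,w=p["img"].shape[:2]; f,cx,cy=K(p); z=p["range_z"].astype(float)
    u,v=np.meshgrid(np.arange(w),np.arange(h)); c=np.stack([(u-cx)/f*z,(v-cy)/f*z,z],-1)
    return (c-p["t"])@p["R"], z>0
def save(p,n,s=1.5):
    cv2.imwrite("pics/"+n,cv2.resize(p["img"][:,:,::-1],None,fx=s,fy=s,interpolation=cv2.INTER_CUBIC))
E
python3 - <<'E'
from h import *
for n in("scene","top"):
    p=bot.read_camera(n); save(p,n+"1.png")
    print(n,p["vfov"],p["cx"],p["cy"],-p["R"].T@p["t"],p["R"].round(3).tolist())
    for t in("joint","tube_mid","tube_face","clip_a_mid","dropper","stand"):
        for d in bot.pinpoint(t,p):
            u,v=d["centre"]; print(t,round(d["conf"],2),np.round([u,v],1),[atz(p,u,v,z)[:2].round(4).tolist() for z in(0,.04,.06)])
E
```

```text
pics
scene 48.30486705071268 257.1508182953639 184.03541975845792 [0.1092143  0.56914207 0.70815705] [[-0.618, -0.786, 0.009], [-0.614, 0.475, -0.631], [0.491, -0.395, -0.776]]
joint 0.78 [269.4 129. ] [[0.6725, 0.0812], [0.6407, 0.1087], [0.6248, 0.1225]]
tube_mid 0.78 [234.3 140.3] [[0.693, 0.1696], [0.66, 0.1922], [0.6436, 0.2035]]
tube_mid 0.23 [268.6 147.1] [[0.6273, 0.1204], [0.5981, 0.1457], [0.5834, 0.1584]]
tube_face 0.74 [266.9 131.4] [[0.6698, 0.091], [0.6381, 0.118], [0.6223, 0.1315]]
clip_a_mid 0.84 [317.8 198.5] [[0.45, 0.1329], [0.4308, 0.1575], [0.4212, 0.1698]]
dropper 0.84 [160.2 250.2] [[0.5432, 0.4529], [0.5187, 0.4595], [0.5064, 0.4627]]
stand 0.62 [268.3 146.6] [[0.629, 0.1199], [0.5996, 0.1453], [0.5849, 0.158]]
top 43.77227438707366 259.15165793142233 193.57011715517223 [0.40391472 0.24171278 1.05060848] [[-0.01, -1.0, 0.029], [-0.993, 0.007, -0.12], [0.12, -0.03, -0.992]]
joint 0.73 [301.2 142.6] [[0.6458, 0.1142], [0.6366, 0.1191], [0.632, 0.1215]]
tube_mid 0.59 [261.3 133.9] [[0.6661, 0.2038], [0.6561, 0.2053], [0.6511, 0.206]]
tube_face 0.85 [298.6 141.4] [[0.6486, 0.12], [0.6392, 0.1247], [0.6346, 0.127]]
clip_a_mid 0.62 [277.5 239. ] [[0.4303, 0.1708], [0.4293, 0.1735], [0.4288, 0.1749]]
clip_a_mid 0.44 [299.8 151.7] [[0.625, 0.1178], [0.6165, 0.1225], [0.6123, 0.1249]]
dropper 0.66 [149.6 188. ] [[0.5449, 0.4514], [0.5395, 0.4434], [0.5368, 0.4394]]
stand 0.73 [299.6 152.3] [[0.6236, 0.1183], [0.6152, 0.123], [0.611, 0.1253]]
```

View pics/scene1.png

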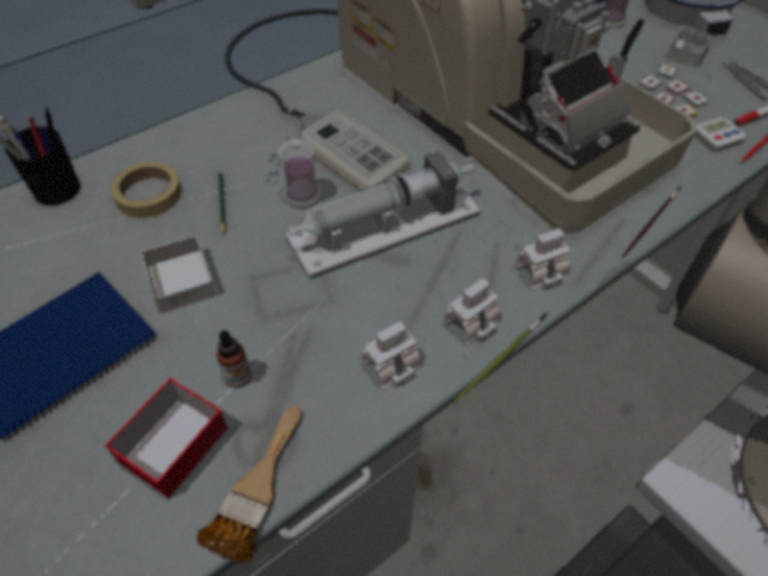

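View pics/top1.png

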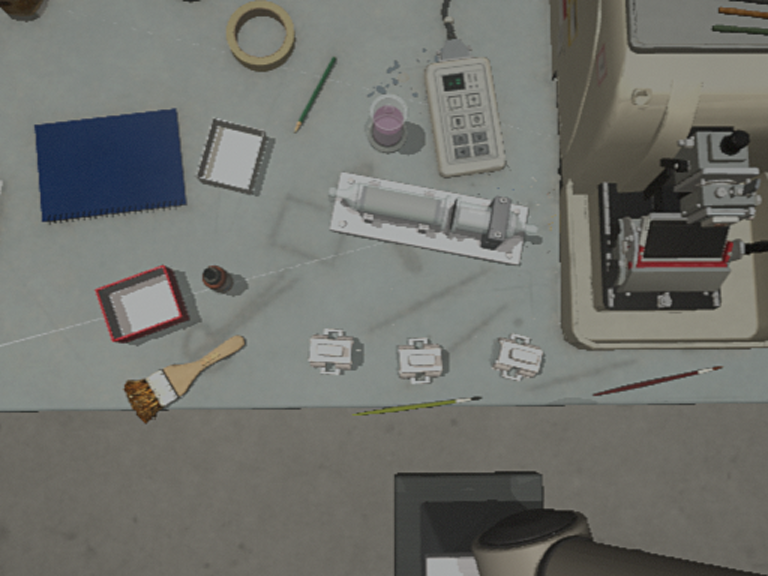

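```bash
python3 - <<'E'
from h import *
P={n:bot.read_camera(n) for n in("top","scene")}
for n,p in P.items():
    X,ok=cloud(p)
    m=ok&(X[...,0]>.36)&(X[...,0]<.5)&(X[...,1]>-.05)&(X[...,1]<.36)
    print(n,"bench z med",np.median(X[m][:,2]), "noise", np.std(X[m&(abs(X[...,2])<.006)][:,2]))
    r=(m&(X[...,2]>.068)&(X[...,2]<.1)).astype(np.uint8)
    k,l,st,c=cv2.connectedComponentsWithStats(r)
    for i in range(1,k):
        if st[i,4]<12: continue
        q=X[l==i]; R=cv2.minAreaRect((q[:,:2]*1000).astype(np.float32))
        print(n,"rib",st[i,4],"mean",q.mean(0).round(4),"med z",np.median(q[:,2]).round(4),"rect",R)
    m=ok&(X[...,0]>.52)&(X[...,0]<.75)&(X[...,1]>-.03)&(X[...,1]<.36)
    for lo,hi in((.008,.02),(.07,.083),(.084,.095)):
        r=(m&(X[...,2]>lo)&(X[...,2]<hi)).astype(np.uint8)
        k,l,st,c=cv2.connectedComponentsWithStats(r)
        for i in range(1,k):
            if st[i,4]<25: continue
            q=X[l==i]; R=cv2.minAreaRect((q[:,:2]*1000).astype(np.float32))
            print(n,lo,st[i,4],"mean",q.mean(0).round(4),"rect",np.round(R[0],1),np.round(R[1],1),R[2])
    for t in("tube_mid","clip_a_mid","stand","joint","dropper"):
        for d in bot.trace(t,p): print(t,round(d["conf"],2),np.round(d["box"],1))
    z=p["range_z"];zz=X[...,2].copy();zz[~ok]=-1
    cv2.imwrite(f"pics/h_{n}.png",cv2.resize(np.clip((zz+.02)*2200,0,255).astype(np.uint8),None,fx=1.5,fy=1.5))
E
```

```text
top bench z med -0.0002158314893047501 noise 0.001975686837703942
top rib 157 mean [ 0.4757 -0.0413  0.0798] med z 0.0816 rect ((473.90814208984375, -41.30615234375), (52.36722183227539, 13.334415435791016), 5.7523417472839355)
top rib 127 mean [0.4415 0.2932 0.0772] med z 0.0773 rect ((441.8063659667969, 293.57208251953125), (35.48546600341797, 14.591697692871094), 84.38211059570312)
top rib 130 mean [0.4316 0.0291 0.0764] med z 0.0768 rect ((431.580810546875, 27.97466278076172), (36.46816635131836, 15.202335357666016), 74.9325180053711)
top rib 132 mean [0.4275 0.1682 0.0769] med z 0.0772 rect ((427.45977783203125, 167.73240661621094), (35.24136734008789, 14.409241676330566), 89.74475860595703)
top 0.008 40 mean [0.7461 0.2094 0.0117] rect [744.6 209.6] [33.8 10.6] 89.91016387939453
top 0.008 106 mean [0.7109 0.0943 0.016 ] rect [712.9  92.2] [109.1  43.2] 75.2779312133789
top 0.008 2472 mean [0.6266 0.1635 0.0132] rect [637.9 149. ] [284.7  91. ] 79.15254974365234
top 0.008 91 mean [0.6467 0.0141 0.0133] rect [643.9  16.5] [25.4 26.2] 83.60060119628906
top 0.07 1013 mean [0.6456 0
[... 1627 characters left out ...]
744.4 213.4] [36.3 10.9] 89.52814483642578
scene 0.07 59 mean [0.7456 0.2129 0.0761] rect [746.1 211.4] [33.5  7.3] 89.64146423339844
scene 0.07 1103 mean [0.6321 0.1641 0.0759] rect [640.6 156.3] [225.2  59.1] 74.77997589111328
scene 0.07 27 mean [0.6096 0.0388 0.075 ] rect [612.1  38.4] [25.  14.1] 13.629668235778809
scene 0.084 64 mean [0.7453 0.2135 0.0908] rect [745.1 212. ] [ 9.6 37.6] 1.5072081089019775
scene 0.084 220 mean [0.616  0.0617 0.0872] rect [616.3  60.6] [24.5 62.4] 79.72824096679688
tube_mid 0.62 [231.3 137.8  79.2  36.4]
clip_a_mid 0.72 [316.6 206.7  33.8  48.6]
stand 0.6 [253.6 144.2 130.9  86.5]
joint 0.65 [254.1 142.7 126.3  84.3]
dropper 0.65 [157.2 238.6  23.2  36.6]
```

View pics/h_top.png

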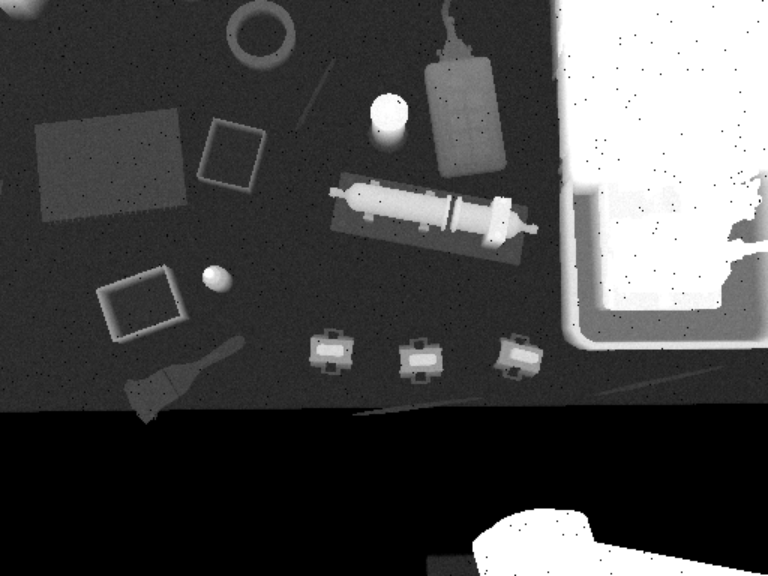

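```bash
python3 - <<'E'
from h import *
for n in("top","scene"):
    p=bot.read_camera(n); X,ok=cloud(p)
    for c,a in(((.4299,.0287),75.2),((.4258,.1687),91),((.44,.2941),85)):
        off=np.array([.002,-.001])*(1 if n=="top" else -1)
        c=np.array(c)
        ay=np.radians(a); ey=np.array([np.cos(ay),np.sin(ay)]); ex=np.array([ey[1],-ey[0]])
        d=X[...,:2]-c-off; x=d@ex; y=d@ey; z=X[...,2]
        m=ok&(abs(y)<.012)&(abs(x)<.05)&(z>-.01)
        # max/min z per x bin
        b=np.round(x[m]*1000/3).astype(int); zz=z[m]*1000
        print(n,c,[(int(k*3),int(zz[b==k].min()),int(zz[b==k].max())) for k in np.unique(b)])
    if n=="scene":
        im=p["img"][160:270,230:400,::-1]; cv2.imwrite("pics/clips.png",cv2.resize(im,None,fx=4.5,fy=4.5,interpolation=cv2.INTER_CUBIC))
    # surroundings max height in sweep region
    for r0 in np.arange(.2,.8,.1):
        rr=np.hypot(X[...,0],X[...,1]); th=np.degrees(np.arctan2(X[...,1],X[...,0]))
        print(n,round(r0,1),[round(float(X[...,2][ok&(rr>r0)&(rr<r0+.1)&(th>t)&(th<t+10)].max(initial=-1)),2) for t in range(-70,50,10)])
E
```

```text
top [0.4299 0.0287] [(-51, -3, 0), (-48, -5, 1), (-45, -4, 2), (-42, -6, 0), (-39, -3, 0), (-36, -4, 1), (-33, -3, 19), (-30, -2, 21), (-27, -1, 19), (-24, -3, 19), (-21, -2, 27), (-18, -4, 40), (-15, -3, 52), (-12, 47, 54), (-9, 48, 71), (-6, 50, 81), (-3, 74, 81), (0, 74, 80), (3, 76, 81), (6, 69, 80), (9, 48, 52), (12, 47, 51), (15, 45, 50), (18, 28, 30), (21, -4, 27), (24, -1, 19), (27, -5, 21), (30, -1, 21), (33, 11, 17), (36, -4, 4), (39, -5, 0), (42, -4, 3), (45, -2, 1), (48, -4, 1), (51, 0, 0)]
top [0.4258 0.1687] [(-51, -4, 2), (-48, -2, 3), (-45, -2, 4), (-42, -4, 3), (-39, -3, 1), (-36, -4, 4), (-33, -4, 20), (-30, 15, 19), (-27, -4, 20), (-24, -3, 19), (-21, -1, 28), (-18, -2, 40), (-15, 45, 53), (-12, 47, 53), (-9, 47, 72), (-6, 68, 78), (-3, 74, 79), (0, 74, 80), (3, 75, 82), (6, 69, 78), (9, 49, 52), (12, 48, 52), (15, 39, 53), (18, -1, 30), (21, -2, 28), (24, -1, 21), (27, -1, 20), (30, -1, 19), (33, -5, 18), (36, -4, 2), (39, -3, 1), (42, -4, 1), (45, -3, 4), (48, -4, 3)]
top [0.44   0.2941] [(-51, -1, 0), (-48, -3, 1), (-45, -4, 1), (-42, -3, 2), (-39, -4, 0), (-36,
[... 2146 characters left out ...]
-6, -2, 78), (-3, -2, 78), (0, -3, 79), (3, -1, 79), (6, 0, 78), (9, 76, 76), (45, -1, 0), (48, -3, 1), (51, 0, 0)]
scene 0.2 [-0.79, -0.7, -0.69, -0.7, -0.79, -0.79, -0.79, 0.32, 0.32, 0.3, 0.27, 0.0]
scene 0.3 [-0.8, -0.79, -0.79, -0.79, 0.0, 0.01, 0.0, 0.02, 0.01, 0.01, -0.79, -1.0]
scene 0.4 [-0.79, -0.79, 0.0, 0.01, 0.08, 0.09, 0.09, 0.08, 0.08, 0.08, 0.04, 0.0]
scene 0.5 [-0.79, 0.0, 0.02, 0.09, 0.24, 0.18, 0.16, 0.09, 0.02, 0.0, 0.08, 0.0]
scene 0.6 [-0.79, 0.02, 0.02, 0.08, 0.24, 0.26, 0.25, 0.09, 0.09, 0.08, 0.08, 0.08]
scene 0.7 [-0.79, 0.02, 0.01, 0.01, 0.11, 0.24, 0.26, 0.04, 0.11, 0.08, 0.1, 0.1]
scene 0.8 [-0.29, 0.01, 0.03, 0.01, -1.0, -1.0, 0.23, 0.04, 0.11, 0.03, 0.03, 0.05]
```

View pics/clips.png

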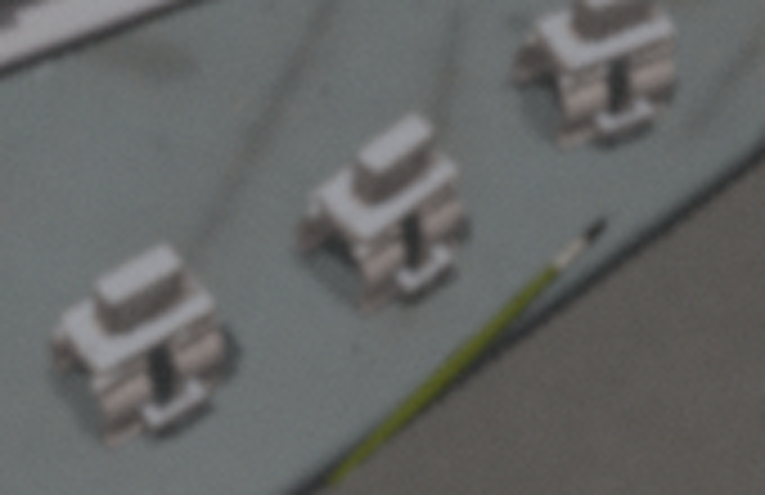

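```bash
cat >> h.py <<'E'
C=[(.4299,.0287,75.2),(.4258,.1687,91.),(.44,.2941,85.)]
JO=np.array([.6297,.1209]); JA=79.4
def e(a):
    a=np.radians(a); ey=np.array([np.cos(a),np.sin(a),0]); return np.array([ey[1],-ey[0],0]),ey
def frame(a,tilt=0,flip=1):
    # jaws along object's x; tool comes from +y side of object by tilt deg; flip=-1 half turn
    ex,ey=e(a); t=np.radians(tilt)
    z=-np.cos(t)*np.array([0,0,1.])-np.sin(t)*ey
    y=flip*ex; return np.stack([np.cross(y,z),y,z],1)
E
python3 - <<'E'
from h import *
for nm,c in zip("123",C):
    for tilt in(40,-40,0):
        for fl in(1,-1):
            for z in(.0135,.12):
                q=bot.inverse_kinematics([c[0],c[1],z],frame(c[2],tilt,fl)); print(nm,tilt,fl,z,None if q is None else np.round(q,2))
for fl in(1,-1):
  for y in(0,.078):
    for z in(.06,.16): print("J",fl,y,bot.inverse_kinematics(np.r_[JO+y*e(JA)[1][:2],z],frame(JA,0,fl)))
E
```

```text
1 40 1 0.0135 [ 0.3   0.75  1.77 -0.65  1.13  0.99]
1 40 1 0.12 [ 0.3   0.57  1.72 -0.6   1.32  0.85]
1 40 -1 0.0135 [ 0.3   0.75  1.77 -0.65  1.13 -2.15]
1 40 -1 0.12 [ 0.3   0.57  1.72 -0.6   1.32 -2.29]
1 -40 1 0.0135 [-0.61  0.65  2.1   0.89  0.89 -1.1 ]
1 -40 1 0.12 [-0.61  0.41  2.04  0.75  1.1  -0.84]
1 -40 -1 0.0135 [-0.61  0.65  2.1   0.89  0.89  2.04]
1 -40 -1 0.12 [-0.61  0.41  2.04  0.75  1.1   2.3 ]
1 0 1 0.0135 [-0.11  0.5   2.02 -0.    0.62  0.15]
1 0 1 0.12 [-0.11  0.3   1.92 -0.    0.92  0.15]
1 0 -1 0.0135 [-0.11  0.5   2.02 -0.    0.62 -2.99]
1 0 -1 0.12 [-0.11  0.3   1.92 -0.    0.92 -2.99]
2 40 1 0.0135 [ 0.59  0.78  1.68 -0.62  1.18  0.96]
2 40 1 0.12 [ 0.59  0.61  1.63 -0.59  1.36  0.83]
2 40 -1 0.0135 [ 0.59  0.78  1.68 -0.62  1.18 -2.18]
2 40 -1 0.12 [ 0.59  0.61  1.63 -0.59  1.36 -2.31]
2 -40 1 0.0135 [-0.26  0.66  2.06  0.92  0.89 -1.04]
2 -40 1 0.12 [-0.26  0.43  2.    0.77  1.08 -0.79]
2 -40 -1 0.0135 [-0.26  0.66  2.06  0.92  0.89  2.1 ]
2 -40 -1 0.12 [-0.26  0.43  2.    0.77  1.08  2.36]
2 0 1 0.0135 [ 0.21  0.53  1.95 -0.    0.66  0.19]
2 0 1 0.12 [ 0.
[... 901 characters left out ...]
 -4.44089210e-16
  1.26055552e+00  2.55257648e-01]
J 1 0.078 [ 1.83994947e-01  7.63537037e-01  1.26821758e+00 -4.44089210e-16
  1.10983804e+00  3.68999847e-01]
J 1 0.078 [ 1.83994947e-01  6.69462413e-01  1.15917514e+00 -4.44089210e-16
  1.31295511e+00  3.68999847e-01]
J -1 0 [ 7.02527474e-02  7.10247648e-01  1.37940906e+00 -4.44089210e-16
  1.05193595e+00 -2.88633501e+00]
J -1 0 [ 7.02527474e-02  6.08472131e-01  1.27256500e+00 -4.44089210e-16
  1.26055552e+00 -2.88633501e+00]
J -1 0.078 [ 1.83994947e-01  7.63537037e-01  1.26821758e+00 -4.44089210e-16
  1.10983804e+00 -2.77259281e+00]
J -1 0.078 [ 1.83994947e-01  6.69462413e-01  1.15917514e+00 -4.44089210e-16
  1.31295511e+00 -2.77259281e+00]
```

```bash
cat >> h.py <<'E'
def pinch(i):
    c=C[i]; F=frame(c[2],40); p=np.array([c[0],c[1],.0135])
    bot.set_gripper(.092,20)
    bot.move_to(p+[0,0,.13],F)
    s=bot.move_straight(p,feed=.12,f_stop=6); o=bot.observe(); print("down stop",s,o["position"].round(4) if hasattr(o["position"],'round') else o["position"])
    if s: return
    bot.set_gripper(.02,20); bot.hold(.3)
    o=bot.observe(); print("pinch",i,"width",o["width"],"F",np.round(o["wrist_force"],1),"clock",o["clock"])
    q=bot.read_camera("scene"); save(q,f"pinch{i}.png")
    bot.set_gripper(.092,20)
    bot.move_straight(p+[0,0,.13],feed=.2); print(bot.observe()["clock"])
E
python3 - <<'E'
from h import *
bot.move_to([.3,-.2,.42],frame(60)); bot.move_to([.36,.2,.36],frame(80))
pinch(2)
E
```

```text
down stop False [0.4404 0.2944 0.0142]
pinch 2 width 0.04654361105874092 F [-0.4  0.8 -1.4] clock 7.7833
9.5167
```

```bash
python3 - <<'E'
from h import *
bot.move_straight([.43,.2,.2],feed=.3)
pinch(0)
E
```

```text
down stop False [0.4303 0.0288 0.014 ]
pinch 0 width 0.04633670732227881 F [-0.5 -0.2 -0.5] clock 13.3167
15.05
```

View pics/pinch2.png

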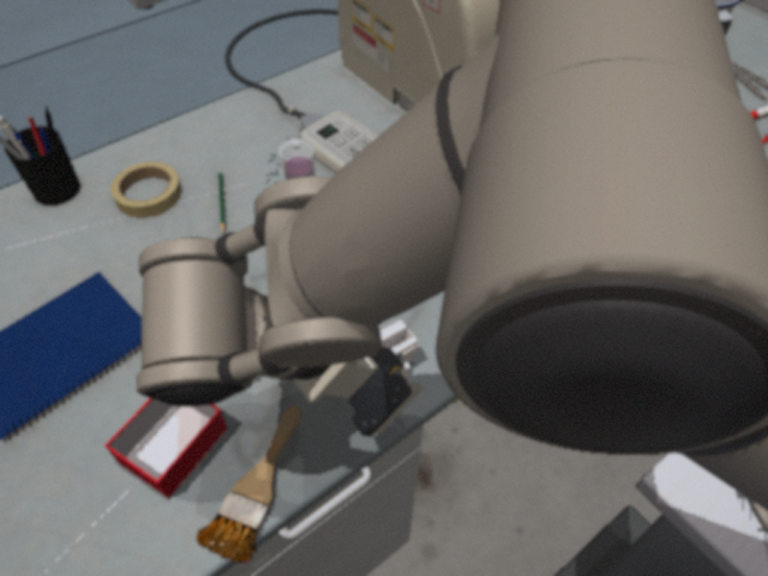

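View pics/pinch0.png

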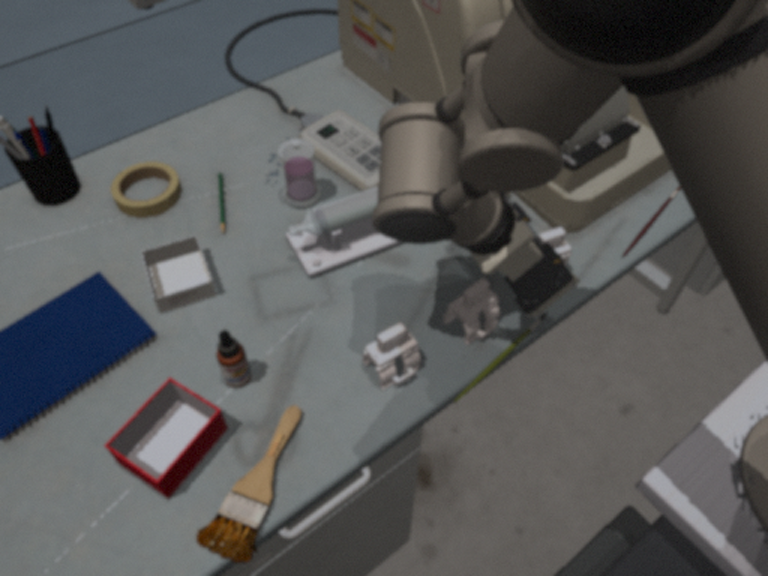

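```bash
sed -i 's/def pinch(i):/def pinch(i,tl=40):/; s/F=frame(c\[2\],40)/F=frame(c[2],tl)/' h.py; python3 - <<'E'
from h import *
bot.move_straight([.43,.1,.22],feed=.3)
pinch(1,-40)
E
```

```text
down stop False [0.4261 0.1687 0.0139]
pinch 1 width 0.05879891466183164 F [-0.2 -0.5 -1.7] clock 19.3083
20.8917
```

View pics/pinch1.png

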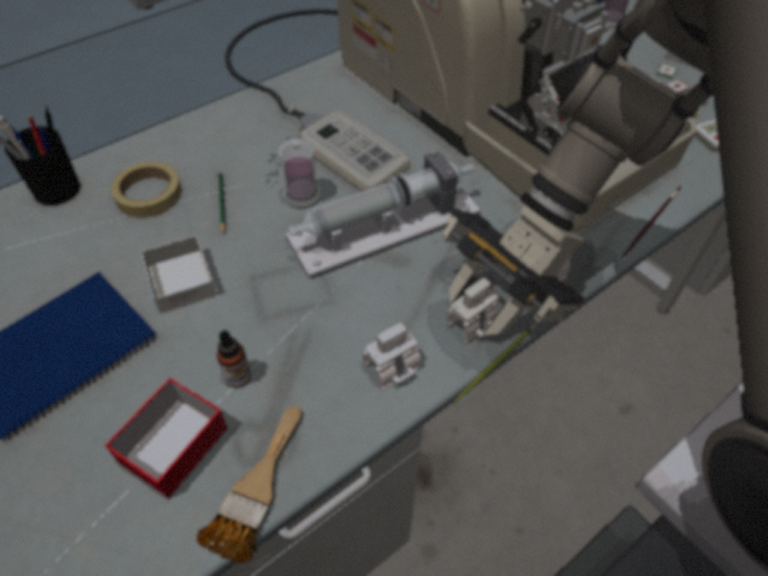

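```bash
python3 - <<'E'
from h import *
ey=e(JA)[1]; ex=e(JA)[0]
p=np.r_[JO,.041]+.088*ey
F=frame(JA)
bot.move_to(p+[0,0,.11],F)
t=bot.read_camera("top"); 
for k in("tube_face",):
    for d in bot.pinpoint(k,t): print(k,d["conf"],atz(t,*d["centre"],.06).round(4))
print("stop",bot.move_straight(p,feed=.12,f_stop=6)); o=bot.observe(); f0=np.array(o["wrist_force"]);print(o["position"],f0.round(2))
bot.set_gripper(.03,25); o=bot.observe(); f=np.array(o["wrist_force"])-f0
print("w",o["width"],"Fx",f@ex,"Fy",f@ey,"Fz",f[2],"M",np.round(o["moment"],2),o["clock"])
E
```

```text
tube_face 0.88 [0.6281 0.1294 0.06  ]
stop False
[0.64652936 0.20751711 0.04201188] [-0.72  0.07  0.68]
w 0.03919981813587289 Fx 7.184160153180053 Fy 0.05033326195229612 Fz -1.6693572568439858 M [-0.16 -1.16  0.06] 23.9667
```

```bash
python3 - <<'E'
from h import *
ex,ey=e(JA); f0=np.array([-0.72,.07,.68])
p=np.array([0.64652936,0.20751711,0.0415])
for d in(.001,.002,.003):
    bot.move_straight(p+d*ex,feed=.03); o=bot.observe(); f=np.array(o["wrist_force"])-f0
    print(d,np.round(o["position"],4),"Fx",f@ex,"Fy",f@ey,"Fz",f[2],"w",o["width"],o["clock"])
    if f@ex<1: break
E
```

```text
0.001 [0.6486 0.207  0.0417] Fx 5.528712549355643 Fy -0.5234785462062294 Fz -1.6426070225270073 w 0.039559641032389466 24.2167
0.002 [0.6488 0.207  0.0416] Fx 5.476905928722676 Fy -0.6174076943131966 Fz -1.2921671090344455 w 0.039349971765047946 24.4667
0.003 [0.6489 0.207  0.0415] Fx 0.5163301033815302 Fy -0.9221698901668633 Fz 0.9710575604807853 w 0.0391925592623524 24.7167
```

```bash
python3 - <<'E'
from h import *
ex,ey=e(JA); 
p=np.array(bot.observe()["position"]); p=np.array([0.64652936,0.20751711,0.0415])+.003*ex
s=bot.move_straight(p-.03*ey,feed=.03,f_stop=9); o=bot.observe(); q=np.array(o["position"]); f=np.array(o["wrist_force"])-[-0.72,.07,.68]
print(s,q.round(4),"moved",(q-p)@ey*1000,"Fx",f@ex,"Fy",f@ey,f[2],o["clock"])
bot.hold(.3);o=bot.observe(); q=np.array(o["position"]); f=np.array(o["wrist_force"])-[-0.72,.07,.68]
print(s,q.round(4),"moved",(q-p)@ey*1000,"Fx",f@ex,"Fy",f@ey,f[2],o["clock"])
t=bot.read_camera("top"); save(t,"seat.png")
E
```

```text
True [0.6472 0.1983 0.0414] moved -8.905962423434126 Fx 0.47850401846362345 Fy -0.1274781562816549 2.747076103954359 25.2167
True [0.6472 0.1984 0.0414] moved -8.875276926224084 Fx 1.181546671395106 Fy -3.006583326493038 5.356381002650536 25.5167
```

View pics/seat.png

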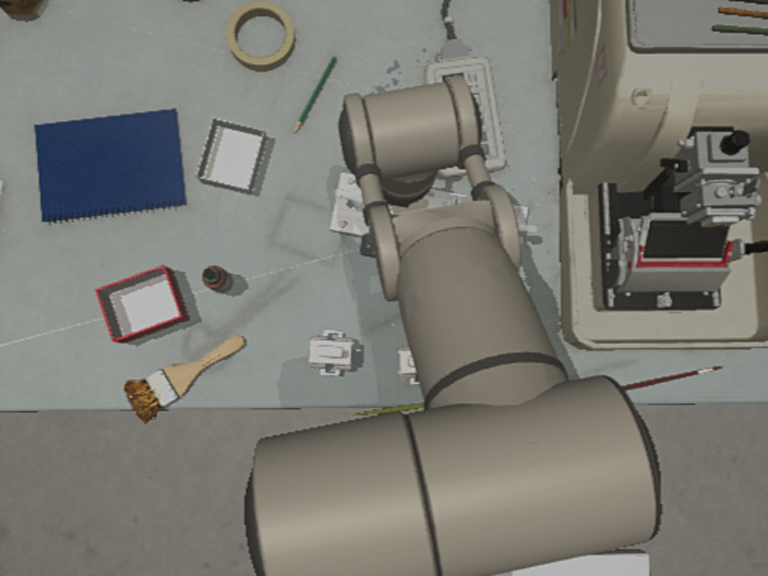

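```bash
python3 - <<'E'
from h import *
ex,ey=e(JA)
p=np.array(bot.observe()["position"])
s=bot.move_straight(p-.015*ey,feed=.03,f_stop=15); o=bot.observe(); q=np.array(o["position"]); f=np.array(o["wrist_force"])-[-0.72,.07,.68]
print(s,q.round(4),"moved",(q-p)@ey*1000,"Fx",f@ex,"Fy",f@ey,f[2],o["clock"])
bot.hold(.2);o=bot.observe(); q=np.array(o["position"]); f=np.array(o["wrist_force"])-[-0.72,.07,.68]
print(q.round(4),"moved",(q-p)@ey*1000,"Fx",f@ex,"Fy",f@ey,f[2])
bot.set_gripper(.092,25); bot.hold(.1); o=bot.observe();print(np.round(o["position"],4),np.round(o["wrist_force"],2))
bot.move_straight(np.array(o["position"])+[0,0,.10],feed=.25)
bot.move_straight(np.array([.45,.17,.22]),feed=.35)
for n in("top","scene"):
    t=bot.read_camera(n);
    u,v=proj(t,np.r_[JO,.06]).astype(int); im=t["img"][v-45:v+45,u-60:u+60,::-1]
    cv2.imwrite(f"pics/j_{n}.png",cv2.resize(im,None,fx=6,fy=6,interpolation=cv2.INTER_CUBIC))
    for k in("tube_face","tube_mid","joint"):
        for d in bot.pinpoint(k,t): print(n,k,round(d["conf"],2),atz(t,*d["centre"],.06).round(4))
    X,ok=cloud(t); jx=JO+ .003*ex[:2]; off=np.array([.001,-.001])*(1 if n=="top" else -1)
    d=X[...,:2]-jx-off; a=d@ey[:2]*1000; x=d@ex[:2]*1000
    m=ok&(abs(x)<5)&(a>-30)&(a<40)&(X[...,2]>.03)
    b=np.round(a[m]/2).astype(int); print(n,[(int(k*2),int(np.median(X[...,2][m][b==k])*1000)) for k in np.unique(b)])
print(bot.observe()["clock"])
E
```

```text
True [0.6473 0.1984 0.0414] moved 0.05465114137829273 Fx 0.5381552738305833 Fy 1.7936105279657661 2.2496677897119097 25.8333
[0.6473 0.1984 0.0414] moved 0.05756732614900364 Fx 2.0224124787232807 Fy -0.43720410927731446 3.4705541919376635
[0.6472 0.1985 0.0414] [-0.25  1.2  -0.43]
top tube_face 0.85 [0.6298 0.1156 0.06  ]
top tube_mid 0.9 [0.6424 0.1978 0.06  ]
top joint 0.65 [0.635  0.1206 0.06  ]
top [(-30, 77), (-28, 78), (-26, 80), (-24, 78), (-22, 78), (-20, 79), (-18, 77), (-16, 79), (-14, 78), (-12, 79), (-10, 78), (-8, 79), (-6, 84), (-4, 84), (-2, 84), (0, 79), (2, 85), (4, 82), (6, 79), (8, 77), (10, 78), (12, 77), (14, 78), (16, 79), (18, 79), (20, 78), (22, 79), (24, 78), (26, 76), (28, 78), (30, 77), (32, 78), (34, 78), (36, 78), (38, 78), (40, 77)]
scene tube_face 0.93 [0.6228 0.1246 0.06  ]
scene tube_mid 0.91 [0.6445 0.1988 0.06  ]
scene joint 0.63 [0.6331 0.122  0.06  ]
scene [(-30, 76), (-28, 78), (-26, 77), (-24, 77), (-22, 79), (-20, 79), (-18, 79), (-16, 77), (-14, 77), (-12, 77), (-6, 83), (-4, 83), (-2, 81), (0, 83), (2, 83), (4, 79), (6, 77), (8, 78), (10, 79), (12, 78), (14, 77), (16, 78), (18, 77), (20, 77), (22, 78), (24, 76), (26, 77), (28, 77), (30, 78), (32, 78), (34, 79), (36, 79), (38, 78)]
28.8167
```

View pics/j_top.png

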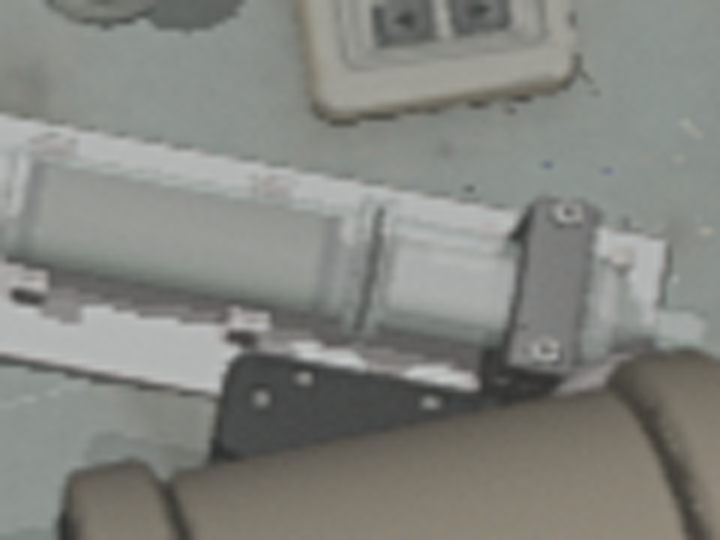

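View pics/j_scene.png

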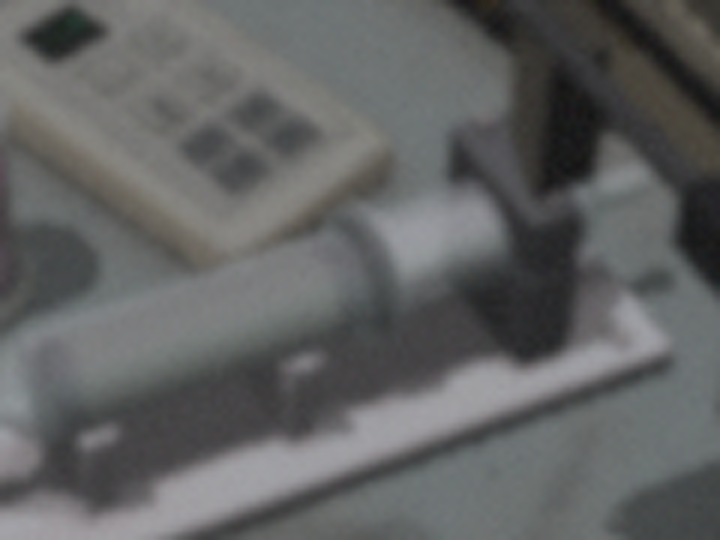

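```bash
python3 - <<'E'
from h import *
JA=79.3; ex,ey=e(JA); F=frame(JA); J=np.array([.6328,.1208,.041])
def at(a,x=0,z=0): return J+a*ey+x*ex+[0,0,z]
bot.set_gripper(.046,10)
bot.move_to(at(.019,0,.06),F)
res=[]
for a,s in((.019,-1),(-.020,1)):
    st=bot.move_straight(at(a),feed=.12,f_stop=6); o=bot.observe(); print("down",st,np.round(o["position"],4),np.round(o["wrist_force"],1),o["width"])
    if st: break
    p=np.array(o["position"])
    st=bot.move_straight(at(a+s*.012),feed=.012,f_stop=3.5); o=bot.observe(); q=np.array(o["position"]); f=np.array(o["wrist_force"])
    print("probe",st,q.round(4),"along",(q-J)@ey*1000,"lat",(q-J)@ex*1000,"F",f@ex,f@ey)
    res.append((q-J)@ey*1000)
    bot.move_straight(at(a),feed=.06)
    if s==1:
        f0=np.array(bot.observe()["wrist_force"])
        bot.set_gripper(.03,8); o=bot.observe(); f=np.array(o["wrist_force"])-f0; q=np.array(o["position"]); print("grip",o["width"],"lat F",f@ex,"lat",(q-J)@ex*1000); bot.set_gripper(.06,10)
    bot.move_straight(at(a,0,.06),feed=.2)
    if s==-1: bot.move_straight(at(-.02,0,.06),feed=.2)
print(res,np.mean(res),bot.observe()["clock"])
E
```

```text
down True [0.6343 0.1391 0.0469] [ 0.2 -0.4 -0.7] 0.045600365371942675
[] nan 31.0583
  return _methods._mean(a, axis=axis, dtype=dtype,
  ret = ret.dtype.type(ret / rcount)
```

```bash
python3 - <<'E'
from h import *
JA=79.3; ex,ey=e(JA); J=np.array([.6328,.1208,.041])
bot.hold(.1); o=bot.observe(); q=np.array(o["position"]); f=np.array(o["wrist_force"]); print((q-J)@ex*1000,(q-J)@ey*1000,q[2],f@ex,f@ey,f[2],o["joint_positions"],o["clock"])
t=bot.read_camera("top"); save(t,"pr.png")
E
```

```text
-0.8408417837916862 18.306605675827413 0.04841140213431193 0.4345803217222652 -0.9589549942009932 -1.1009075195396274 [ 0.09822074  0.73945394  1.35604509 -0.00156711  1.04742653  0.28509933] 31.1583
```

View pics/pr.png

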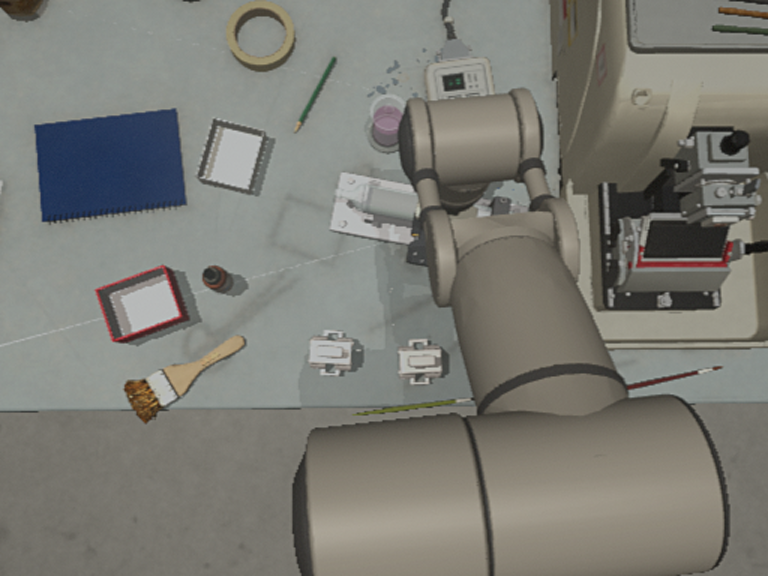

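```bash
python3 - <<'E'
from h import *
JA=79.3; ex,ey=e(JA); F=frame(JA); J=np.array([.6328,.1208,.041])
def at(a,x=0,z=0): return J+a*ey+x*ex+[0,0,z]
res=[]
for a,s in((.019,-1),(-.020,1)):
    st=bot.move_straight(at(a),feed=.05,f_stop=10); o=bot.observe(); q=np.array(o["position"]);print("down",st,"along",(q-J)@ey*1000,"lat",(q-J)@ex*1000,q[2],np.round(o["wrist_force"],1))
    if st: break
    st=bot.move_straight(at(a+s*.012),feed=.012,f_stop=4); o=bot.observe(); q=np.array(o["position"]); f=np.array(o["wrist_force"])
    print("probe",st,"along",(q-J)@ey*1000,"lat",(q-J)@ex*1000,"F",f@ex,f@ey)
    res.append((q-J)@ey*1000)
    bot.move_straight(at(a),feed=.06)
    if s==1:
        f0=np.array(bot.observe()["wrist_force"])
        bot.set_gripper(.03,8); o=bot.observe(); f=np.array(o["wrist_force"])-f0; q=np.array(o["position"]); print("grip",o["width"],"lat F",f@ex,"lat",(q-J)@ex*1000); bot.set_gripper(.06,10)
    bot.move_straight(at(a,0,.06),feed=.15)
    if s==-1: bot.move_straight(at(-.02,0,.06),feed=.15)
print(res,np.mean(res),bot.observe()["clock"])
E
```

```text
down False along 18.532556253280728 lat 0.44963470219775437 0.04124004206962768 [ 0.1 -5.3 -0.6]
probe True along 17.81305623008679 lat -0.23154518107190583 F -0.39350667465572425 -0.7868352496287576
down False along -19.948387131819814 lat 0.25819524758898516 0.04141531577036084 [0.1 0.  0.1]
probe True along -18.28706753116465 lat -0.1576692570406081 F -0.32551315266540204 -0.21160934703273912
grip 0.03959850637265452 lat F -3.9453363499551926 lat -0.7642238568473042
[np.float64(17.81305623008679), np.float64(-18.28706753116465)] -0.2370056505389293 36.5083
```

```bash
python3 - <<'E'
from h import *
bot.move_straight(np.array(bot.observe()["position"])+[0,0,.03],feed=.2)
est=[];an=[]
for n,b in(("top",(0,.001)),("scene",(.0045,-.001))):
    p=bot.read_camera(n); X,ok=cloud(p)
    m=ok&(X[...,0]>.38)&(X[...,0]<.48)&(X[...,1]>.12)&(X[...,1]<.22)&(X[...,2]>.068)&(X[...,2]<.09)
    k,l,st,_=cv2.connectedComponentsWithStats(m.astype(np.uint8))
    if k<2: print(n,"none");continue
    i=1+np.argmax(st[1:,4]); q=X[l==i]; R=cv2.minAreaRect((q[:,:2]*1000).astype(np.float32))
    w,h=R[1]; a=R[2] if w>h else R[2]+90
    c=np.array(R[0])/1000+b; print(n,st[i,4],c.round(4),a,np.round(R[1],1), q.mean(0)[:2].round(4)); 
    v,ev=np.linalg.eigh(np.cov(q[:,:2].T)); d=ev[:,1]; print("pca",np.degrees(np.arctan2(d[1],d[0]))%180)
    hh=bot.pinpoint("clip_b_mid",p); print([(round(x["conf"],2),(atz(p,*x["centre"],.0395)[:2]+b).round(4)) for x in hh])
print(bot.observe()["clock"])
E
```

```text
top 125 [0.4254 0.1688] 89.65816497802734 [35.2 14.2] [0.4261 0.1684]
pca 91.58265190578582
[(0.81, array([0.439 , 0.2935]))]
scene 149 [0.4273 0.1683] 91.67971277236938 [14.6 36.5] [0.4218 0.1715]
pca 90.1768571425049
[(0.73, array([0.4438, 0.2951]))]
37.0083
```

```bash
python3 - <<'E'
from h import *
c=np.array([.4262,.1686,.0555]); F=frame(90.5)
bot.set_gripper(.045,20)
bot.move_to(c+[0,0,.08],F); bot.hold(.1)
st=bot.move_straight(c,feed=.08,f_stop=8); o=bot.observe(); print(st,np.round(o["position"],4))
if not st:
    bot.set_gripper(.005,50); o=bot.observe(); print("w",o["width"],np.round(o["wrist_force"],1),np.round(o["position"],4))
    bot.move_straight(c+[0,0,.08],feed=.12); o=bot.observe(); print("w",o["width"],np.round(o["wrist_force"],1),np.round(o["position"],4),o["clock"])
E
```

```text
False [0.4266 0.1687 0.0559]
w 0.013654365684315061 [ 0.5 -0.1  0.3] [0.4263 0.1686 0.0556]
w 0.01381462703903057 [-0.7 -0.1 -1.7] [0.4257 0.1685 0.1349] 41.0333
```

```bash
python3 - <<'E'
from h import *
JA=79.05; F=frame(JA); J=np.array([.6321,.1207,0])
bot.move_straight(np.array([.43,.168,.19]),feed=.25)
bot.move_to(J+[0,0,.175],F); bot.hold(.15)
bot.move_straight(J+[0,0,.160],feed=.05); bot.hold(.15)
o=bot.observe(); print(np.round(o["position"],4),np.round(o["wrist_force"],1),o["clock"])
ex,ey=e(JA); q=np.array(o["position"])-J; print("off lat",q@ex*1000,"along",q@ey*1000)
for n in("top","scene"):
    t=bot.read_camera(n); u,v=proj(t,J+[0,0,.08]).astype(int)
    im=t["img"][v-60:v+60,u-80:u+80,::-1]; cv2.imwrite(f"pics/hv_{n}.png",cv2.resize(im,None,fx=5,fy=5,interpolation=cv2.INTER_CUBIC))
    print(n,[(round(x["conf"],2),np.round(x["centre"],1)) for x in bot.pinpoint("clip_b_mid",t)],"expect",proj(t,J+[0,0,.160-.016]))
E
```

```text
[0.6323 0.1207 0.1602] [-0.4  0.6 -0.5] 42.9917
off lat 0.15858626440278917 along 0.01474434942667313
top [(0.76, array([222.4, 236.7]))] expect [306.61810501 132.78227947]
scene [(0.92, array([260.2, 233.5]))] expect [269.09681185  96.51472277]
```

View pics/hv_scene.png

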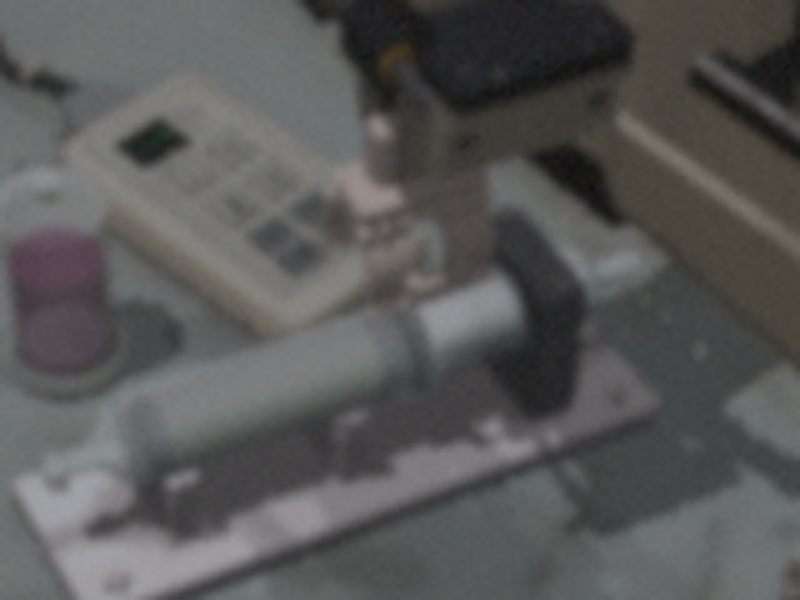

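View pics/hv_top.png

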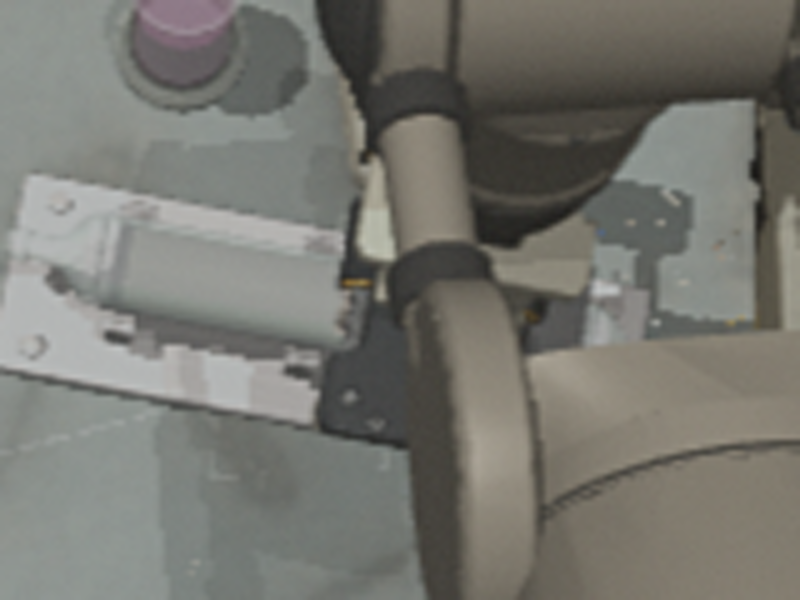

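```bash
python3 - <<'E'
from h import *
JA=79.05; J=np.array([.6321,.1207,0]); ex,ey=e(JA)
def rep(s):
    o=bot.observe(); q=np.array(o["position"])-J; f=np.array(o["wrist_force"]); print(s,"lat",round(q@ex*1e3,2),"along",round(q@ey*1e3,2),"z",round(q[2],4),"F",round(f@ex,1),round(f@ey,1),round(f[2],1),"w",round(o["width"],4),o["clock"]); return q[2]
st=bot.move_straight(J+[0,0,.132],feed=.08,f_stop=10); rep(("pre",st))
if not st:
    for z in(.126,.120,.112,.104,.0975):
        st=bot.move_straight(J+[0,0,z],feed=.03,f_stop=26); rep((z,st))
        if st: break
E
```

```text
('pre', False) lat -0.06 along -0.03 z 0.1317 F 0.9 -0.2 -0.9 w 0.0136 43.6917
(0.126, False) lat -0.06 along -0.02 z 0.1259 F 0.5 1.4 -1.5 w 0.0139 44.0417
(0.12, False) lat 0.13 along 0.02 z 0.1201 F 0.5 -0.2 -0.0 w 0.0137 44.3917
(0.112, False) lat 0.38 along 0.24 z 0.113 F -0.6 0.5 5.0 w 0.0137 44.8083
(0.104, False) lat -0.01 along 0.15 z 0.1036 F 0.4 1.4 -2.0 w 0.0139 45.225
(0.0975, False) lat 0.23 along -0.02 z 0.0985 F -2.0 0.2 6.8 w 0.0136 45.5917
```

```bash
python3 - <<'E'
from h import *
JA=79.05; J=np.array([.6321,.1207,0]); ex,ey=e(JA)
def rep(s):
    o=bot.observe(); q=np.array(o["position"])-J; f=np.array(o["wrist_force"]); print(s,"lat",round(q@ex*1e3,2),"along",round(q@ey*1e3,2),"z",round(q[2],4),"F",round(f@ex,1),round(f@ey,1),round(f[2],1),"w",round(o["width"],4),o["clock"])
bot.hold(.2); rep("hold")
st=bot.move_straight(J+[0,0,.094],feed=.02,f_stop=12); rep(st)
bot.set_gripper(.045,20); bot.hold(.1); rep("open")
p=np.array(bot.observe()["position"])
bot.move_straight(p+[0,0,.07],feed=.15)
bot.move_to([.42,.2,.3],frame(85))
for n in("top","scene"):
    t=bot.read_camera(n); X,ok=cloud(t); u,v=proj(t,J+[0,0,.08]).astype(int)
    im=t["img"][v-55:v+55,u-75:u+75,::-1]; cv2.imwrite(f"pics/fin_{n}.png",cv2.resize(im,None,fx=5,fy=5,interpolation=cv2.INTER_CUBIC))
    b=np.array((0,.001) if n=="top" else (.0045,-.001))
    d=X[...,:2]+b-J[:2]; m=ok&(np.hypot(d[...,0],d[...,1])<.03)&(X[...,2]>.108)&(X[...,2]<.14)
    q=X[m]; R=cv2.minAreaRect((q[:,:2]*1000).astype(np.float32)); c=np.array(R[0])/1000+b-J[:2]
    print(n,m.sum(),"zmed",np.median(q[:,2]),"lat",c@ex[:2]*1e3,"along",c@ey[:2]*1e3,R[1],R[2])
    zz=d@ey[:2]; m2=ok&(abs(d@ex[:2])<.008)&(zz>.03)&(zz<.1); print("tube top z",np.median(X[...,2][m2]))
print(bot.observe()["clock"],bot.observe()["wrist_force"])
E
```

```text
hold lat 0.27 along 0.01 z 0.0986 F -1.8 0.3 7.9 w 0.0134 45.7917
True lat 0.33 along 0.12 z 0.0985 F -2.6 -0.5 6.6 w 0.0133 46.0
open lat 0.23 along 0.29 z 0.0976 F 0.1 -0.1 -0.0 w 0.045 46.8083
top 146 zmed 0.12055920682995835 lat -0.30667433700886576 along 1.194556198110927 (35.90475845336914, 14.8644437789917) 74.07501220703125
tube top z 0.07845516352735488
scene 142 zmed 0.11850398186907449 lat 1.6949512491810899 along 1.5111986343622061 (34.84095764160156, 16.34428596496582) 79.21576690673828
tube top z 0.0751494743787968
48.55 [-0.17028816 -0.46224763  0.00783887]
```

View pics/fin_top.png

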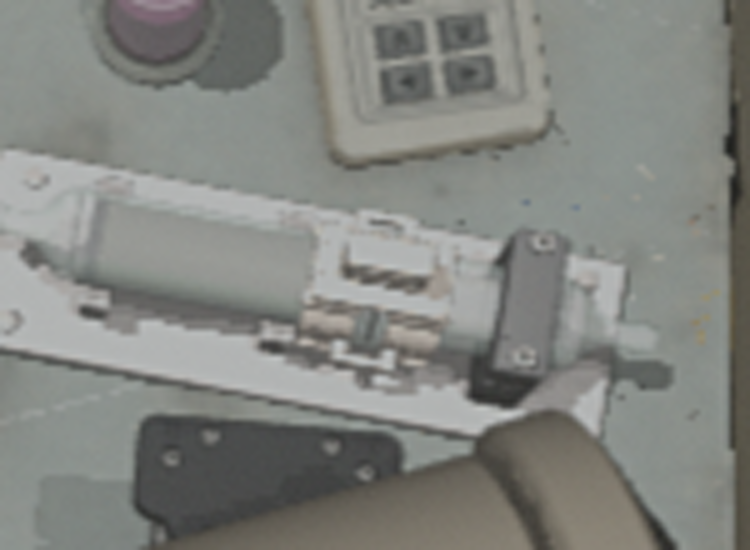

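View pics/fin_scene.png

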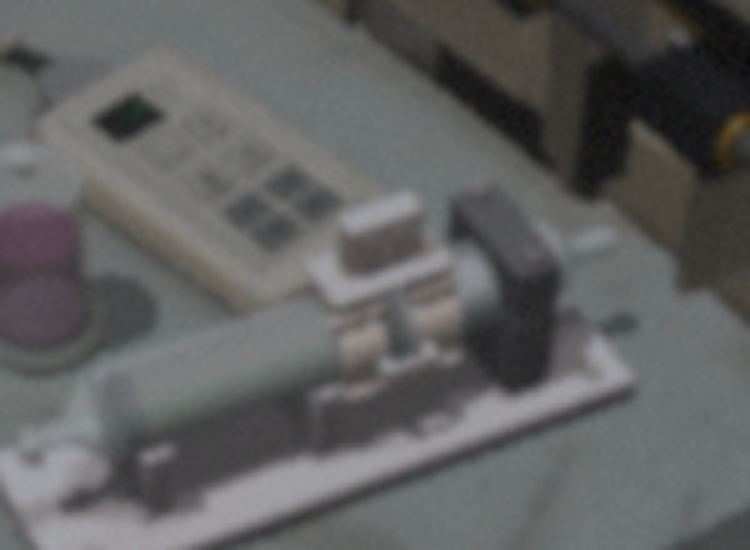

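```bash
python3 - <<'E'
from h import *
p=bot.read_camera("top"); X,ok=cloud(p); 
for c in (C[0],C[2]):
    m=ok&(np.hypot(X[...,0]-c[0],X[...,1]-c[1])<.05); print(np.sort(X[...,2][m])[-20:].mean())
print(bot.job_done())
E
```

```text
nan
0.662355526350766
the job is handed in; nothing more can be done
None<stdin>:4: RuntimeWarning: Mean of empty slice.
  ret = ret.dtype.type(ret / rcount)
```

The tube is seated and the stiff clip is home over the joint. I handed the job in at about 48.6 s, and no verdict was reported.

**Finding the clip:** pinched at 20 N, the two outer clips closed to 46.5 and 46.3 mm, so both are slack. The middle one stopped at 58.8 mm, so it is the stiff one.

**Seating the tube:** I slid it 8.9 mm until it stopped. A second, firmer push did not move it. The depth profile showed the two flanges together, about 11–12 mm long overall.

**Fitting the clip:** it went down in force-limited steps past the catch height, with at most about 8 N read between steps, and the force then dropped at the snap. My last checks on it:
- **Height:** the rib top is 42 to 43 mm above where it stood on the bench, against 42 mm nominal.
- **Across the glass:** about -0.3 mm (top camera) and +1.7 mm (scene camera).
- **Along the glass:** about +1.2 and +1.5 mm.
- **Direction:** it looks upright and in line in the pictures. The top camera's rectangle fit read 74° and the scene camera's 79.2°, against 79° for the glass. I put the top reading down to coarse pixels, but did not settle it.

**Checks that failed or fell short:**
- **Joint position along the glass:** the fingers first touched the V rest, so touch only partly fixed it. I chose a value between the probe readings and the slot accepted it.
- **Slack clips:** the last camera check was blocked by the arm. They were only pinched in place and released, never lifted.
- **Grip force:** I did not measure the clip's arm grip on the glass.

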